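# Clear an empty serving tray into the dish crate below the table

## Robot

A 7-joint arm with a two-finger parallel gripper is mounted at the origin on the work surface. World frame = base frame: x ahead of the robot, y to its left, z up, the work surface at z = 0. Lengths are in m, angles in rad, forces in N, time in s.
With the tool pointing down it reaches from about 0.4 to 0.925 m from the base axis. Payload 4.1 kg.
Tool frame: the origin (TCP) lies midway between the tips of the shut fingers; the grasp point (between the pads) lies 19 mm behind it; z points along the fingers, x is the direction in which the jaws open and shut, and the axes are right-handed (so a half turn about z gives the same grasp; the last joint's range is limited). The gripper opens to 85 mm and grips with 20 to 120 N. Pads are 22 mm wide; open, the fingers measure 114 mm over their backs; the gripper's body (76 mm by 85 mm) begins 54 mm behind the grasp point. The pads swing forward as they close: fully open they stand 13 mm farther back than shut.
Start: joints at [1.155, 0.398, 0.045, 1.537, -0.019, 1.207, -0.051], TCP at [0.203, -0.618, 0.231] pointing down, gripper open.
Joint ranges: [-2.82, 2.82], [-0.49, 2.23], [-1.37, 1.46], [0, 2.46], [-1.36, 4.5], [0.23, 2], [-2.94, 2.94]. Speed limits (rad/s): [2.57, 2.57, 3.14, 3.14, 3.14, 3.14, 3.14].

## Interface

Orientations are given as a rotation vector (axis times angle).
In Python, from workcell import bot, viewer, order gives the robot as it stands. The module is installed in compiled form; this text tells all that it offers.
- The arm moves only by the shell command python3 -m creep 'ROWS' [OPENING]. ROWS is JSON, one flat list of numbers, 4 for each row, row after row: the shift along the tool's x, y, z in mm, then the turn about the tool's z in rad. In form: [tx, ty, tz, twist, tx, ty, tz, twist, ...]. A call has exactly 5 rows; each row is the pose to reach, as a shift and turn from the pose measured when the call began, along the tool's axes at that moment; what a row does not reach only later rows make up. A row lasts 1/10 s, in which the tool goes at most 50 mm and 8.59 degrees, less where a joint would pass 70% of its speed; a pose out of reach is approached as far as the arm can. A call with a gripper value outside its range is refused whole. OPENING is the finger opening in mm, from 0 to 85.4, set as the call begins (- or left out, the last holds). The fingers move at their own pace and stop on an object; the grip force is fixed at half the most. Time passes only in rows, so rows that repeat a pose let the fingers close, or fill a call up. It gives the time, the measured TCP pose, the force and the opening at its end, in the units of the state.
- bot.observe(): the state, without advancing time (a new reading comes with each control period).
- viewer.read_camera(name): name is "scene" or "top" or "wrist"; returns the picture (384x512x3 uint8, red, green, blue); there is no depth.
- viewer.camera_info(name): a dict with "fx", "fy", "cx", "cy" (pixels), "k1" (the pictures are not rectified: a ray, as slopes to the right and down, at radius r is drawn at 1 + k1 r^2 times it, then the intrinsics apply), "R" (3x3) and "t" (3): a world point X has camera coordinates R X + t; the wrist camera has in their place "T_tool_cam" (4x4, takes a point from camera to tool coordinates, whose origin is the TCP and whose axes are the tool frame's). Camera axes: x right, y down, z forward; pixel columns grow to the right and rows downward; lengths in m; the calibration is good to about 2 mm. A picture is of the moment at which its call begins: read the wrist's pose just before it. camera_info takes no time and is no camera call.
- order.finish_job(): hands the job in, once; it reports no verdict.
The state is a dict: "time_s": time; "joints": joint angles; "qd": joint speeds; "joint_torque": joint torques, N m; "tool_pos": TCP position; "tool_rot": TCP orientation; "ft_force": force on the tool from outside, world axes, zero at the start; "wrist_torque": the same for the moment, N m; "gripper_width": opening from 0.0 (shut) to 1.0 (fully open).
Only numpy, scipy, OpenCV 4.12 (cv2) and the standard library are available. Lean on these libraries where they do the work, as an engineer would, in place of code of your own. Each camera call takes 0.05 s, during which the arm holds its last target.

## Task

Clear away the empty bamboo tray: first take the sauce jar out of it and stand the jar gently upright on the small dark wooden board, let go of it, then slide the tray along the table without lifting it and push it off the far table edge so that it drops into the slatted rectangular crate below, not the round waste tub. Leave the pepper mill, oil bottle, lidded pan and bowl where they are, and the jar standing on its board.

Things in the scene. Friction and masses are not known exactly. Their poses are not given: they have to be found in the camera images.
- tray_center (a point): Centre of the loose bamboo tray (0.35 kg), half-way up, 18 mm above its underside. The tray is an open rectangular box, 110 mm along its x, 150 mm along its y, 36 mm high, walls and floor 9 mm thick; its z points up. It starts near the middle of the table, its x roughly towards the far edge, with the sauce jar standing in it.
- jar_center (a point): Centre of the loose sauce jar, half-way up (45 mm above its underside): an upright amber glass cylinder with a steel screw lid, 52 mm diameter, 90 mm tall, 0.28 kg. It starts standing on the tray's floor, 9 mm above the table. Its z points up.
- board_top (a point): Centre of the top face of the small dark wooden board, 120 x 120 mm, 12 mm thick, fixed flat on the table at the left or the right. The jar belongs here.
- crate_in (a point): Centre of the inner floor of the slatted rectangular crate, fixed, that stands below the far table edge at the left or the right of the middle. Outside 260 mm along x, 280 mm along y, walls 7 mm; its rim lies about 113 mm above this floor, 50 mm below the table top. Its near wall is tucked about 5 mm under the table edge.
- tub_in (a point): Centre of the inner floor of the round waste tub (270 mm across, rim 50 mm below the table top), fixed, beside the crate below the far edge. The wrong place for the tray.
- edge (a point): A point on the far edge of the table top, in its middle. The edge is straight, along the world y axis; the table top is at z = 0 and 35 mm thick; beyond the edge it is open down to the crate and tub.
- mill: Pepper mill of dark wood, loose, 48 mm diameter at the foot, 118 mm tall, close to the far edge in the middle, between the lines of the crate and the tub; origin under its foot. Leave alone.
- oil: Green glass oil bottle, loose, 56 mm diameter, 190 mm tall, standing just beyond the wooden board; origin under its foot. Leave alone.
- pan: Lidded steel food pan, loose, 122 mm (its x) x 190 mm (its y), 86 mm tall with its lid handle, at the side opposite the wooden board; origin under its centre. Leave alone.
- bowl: White bowl, loose, 110 mm diameter, 50 mm tall, just beyond the pan; origin under its centre. Leave alone.

How it is judged:
By the outcome, as a careful person would: the job done as asked, in the order asked, and still so for the second after the job is handed in, with the robot touching nothing.
It also fails if it takes over 67 s, if anything falls off the work surface, if the arm or the gripper's body presses on something with over 40 N, if the wrist force passes 120 N, or if a joint passes its speed limit or range.

## Working session

There is one attempt and no reset: what is moved stays moved. The work goes in short steps, Python scripts to look and compute and a shell command to move; the robot and the scene stay as the last step left them, time stands still between calls to the robot, and variables do not carry over. Pictures are saved under pics/ and viewed, and the job is handed in when it is done.

```bash
mkdir -p pics
python3 - <<'E'
from workcell import bot, viewer, order
import cv2, numpy as np
print(bot.observe())
for n in ["scene","top","wrist"]:
    im=viewer.read_camera(n); cv2.imwrite(f"pics/{n}0.png",im[:,:,::-1]); print(n,viewer.camera_info(n))
E
```

```text
{'time_s': 0.0, 'joints': array([ 1.15503085,  0.39920989,  0.04501868,  1.53787383, -0.01873049,
        1.20688124, -0.05064539]), 'qd': array([ 0.0018697 , -0.00080545,  0.00025318,  0.00099795,  0.0005298 ,
       -0.00104675, -0.00033474]), 'joint_torque': array([-1.17056513e-05, -4.75117671e+01,  1.36474047e+00, -2.54224563e+01,
        1.16485413e-02,  9.47917812e-03, -7.60972341e-06]), 'tool_pos': array([ 0.20231501, -0.6170528 ,  0.23025431]), 'tool_rot': array([-2.54330267,  1.8424292 ,  0.00257078]), 'ft_force': array([-0.28583555,  0.61708764,  0.68535025]), 'wrist_torque': array([ 0.03364402,  0.00410461, -0.01700968]), 'gripper_width': 1.003030933209601}
scene {'fx': 363.5497862853781, 'fy': 363.5497862853781, 'cx': 249.85513422725327, 'cy': 199.071598367839, 'k1': -0.018095218353443708, 'R': array([[-0.47983411,  0.87732451,  0.00780554],
       [ 0.71208685,  0.39462726, -0.58069066],
       [-0.51253443, -0.27307696, -0.81408687]]), 't': array([ 0.28733643, -0.42961461,  1.46257078])}
top {'fx': 355.2889962641583, 'fy': 355.2889962641583, 'cx': 250.85795325197725, 'cy': 186.65344291985434, 'k1': -0.03027955179115869, 'R': array([[-0.02646101, -0.99960976,  0.00895235],
       [-0.99771086,  0.02585111, -0.06248814],
       [ 0.06223233, -0.01058536, -0.99800555]]), 't': array([0.00557791, 0.62531499, 1.0126982 ])}
wrist {'fx': 292.49060043395224, 'fy': 292.49060043395224, 'cx': 257.9763715679998, 'cy': 190.95030014909068, 'k1': -0.027187729763138394, 'T_tool_cam': array([[ 9.99999365e-01, -7.21980660e-04,  8.65587827e-04,
         1.22574128e-03],
       [ 4.34693633e-04,  9.55551400e-01,  2.94824240e-01,
        -7.44236952e-02],
       [-1.03997106e-03, -2.94823676e-01,  9.55551107e-01,
        -1.42821210e-01],
       [ 0.00000000e+00,  0.00000000e+00,  0.00000000e+00,
         1.00000000e+00]])}
```

View pics/top0.png

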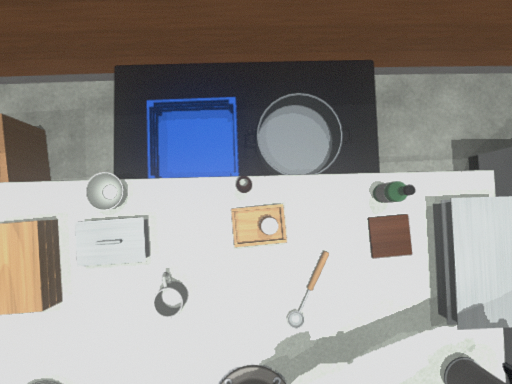

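View pics/scene0.png

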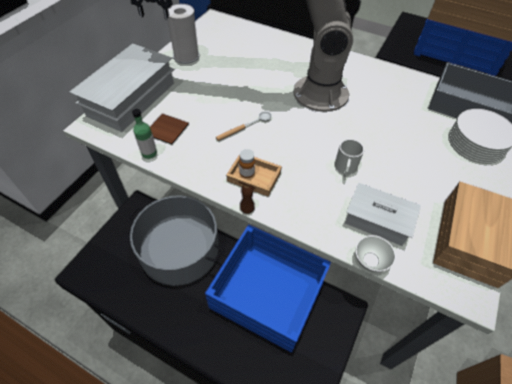

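Top view: tray is around (259,225) with the jar at (269,226), board (390,236), oil bottle (395,191), mill (244,184), blue crate (193,140), tub (299,135), far edge at about row 178.

```bash
cat > h.py <<'E'
from workcell import bot, viewer, order
import cv2, numpy as np
from scipy.spatial.transform import Rotation as Ro
def K(c): return np.array([[c['fx'],0,c['cx']],[0,c['fy'],c['cy']],[0,0,1.]])
def Rt(n,pose=None):
    c=viewer.camera_info(n)
    if n!='wrist': return c,np.array(c['R']),np.array(c['t'])
    p,r=pose; T=np.eye(4);T[:3,:3]=Ro.from_rotvec(r).as_matrix();T[:3,3]=p
    M=np.linalg.inv(T@np.array(c['T_tool_cam'])); return c,M[:3,:3],M[:3,3]
def pix2w(n,uv,z,pose=None):
    c,R,t=Rt(n,pose); uv=np.array(uv,float).reshape(-1,1,2)
    s=cv2.undistortPoints(uv,K(c),np.array([c['k1'],0,0,0]))[:,0]
    C=-R.T@t; d=np.c_[s,np.ones(len(s))]@R
    return C+d*((z-C[2])/d[:,2])[:,None]
def w2pix(n,X,pose=None):
    c,R,t=Rt(n,pose)
    return cv2.projectPoints(np.array(X,float).reshape(-1,1,3),cv2.Rodrigues(R)[0],t,K(c),np.array([c['k1'],0,0,0]))[0][:,0]
def crop(im,x0,y0,x1,y1,s,name):
    cv2.imwrite(name,cv2.resize(im[y0:y1,x0:x1,::-1],None,fx=s,fy=s,interpolation=cv2.INTER_CUBIC))
E
python3 - <<'E'
import cv2
from h import *
im=cv2.imread('pics/top0.png')[:,:,::-1]
crop(im,220,170,320,260,8,'pics/t1.png')
im2=cv2.imread('pics/scene0.png')[:,:,::-1]
crop(im2,215,140,295,220,7,'pics/s1.png')
crop(im,340,170,440,260,6,'pics/t2.png')
E
```

```text
(no output)
```

View pics/t1.png

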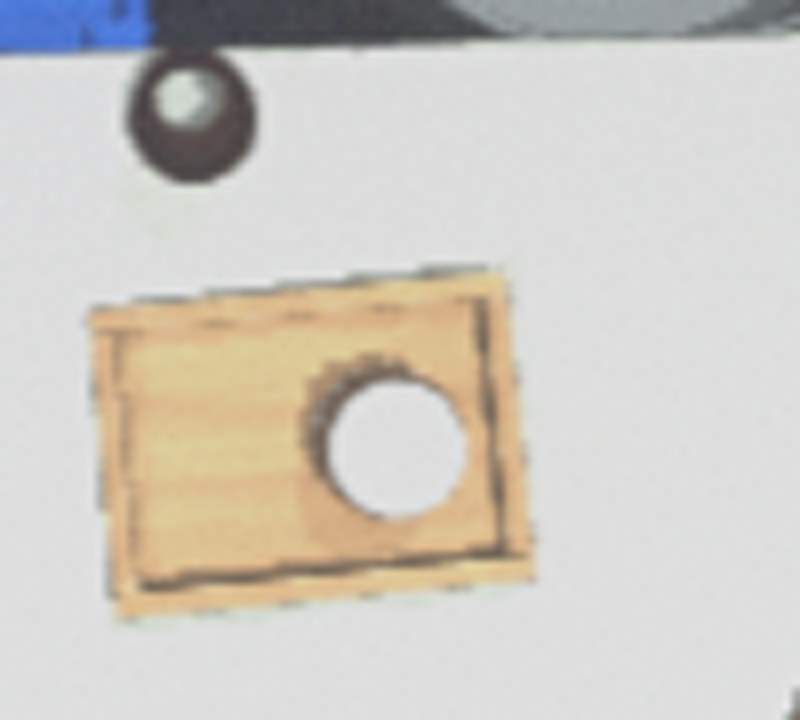

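View pics/s1.png

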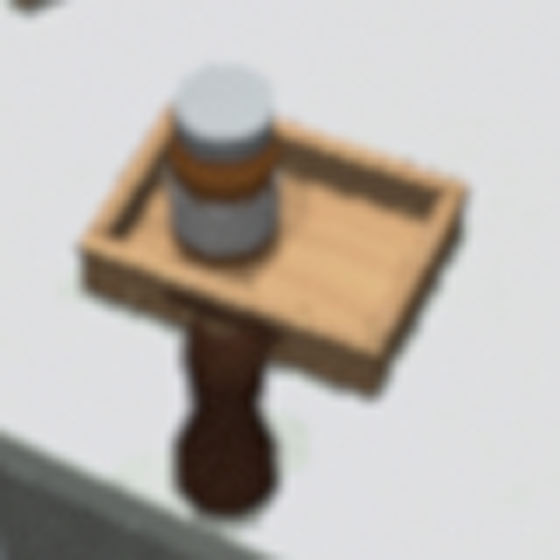

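View pics/t2.png

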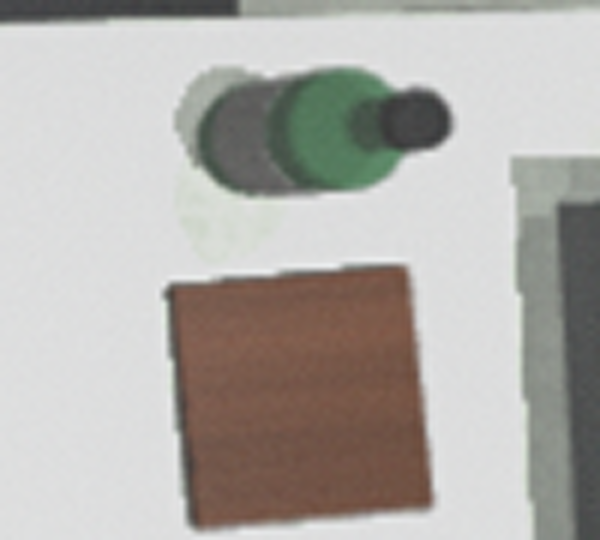

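View pics/wrist0.png

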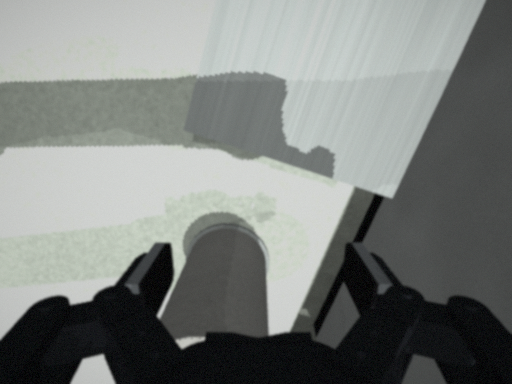

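Run:
```python
from h import *
np.set_printoptions(precision=4,suppress=True)
T=np.array([(90,310),(505,268),(535,580),(118,618)])/8+[220,170]
p=pix2w('top',T,.036);print('tray',p,p.mean(0),[np.linalg.norm(p[i]-p[i-1]) for i in range(4)])
e=p[1]-p[0]; e2=p[2]-p[3]; print('yaw of tray y',np.degrees(np.arctan2(-(e+e2)[1],-(e+e2)[0]))-90)
print('jar',pix2w('top',np.array([[397,448]])/8+[220,170],.099))
print('jarS',pix2w('scene',np.array([[222,98]])/7+[215,140],.099))
T=np.array([(80,248),(465,185),(372,352)])/7+[215,140]
print('trayS',pix2w('scene',T,.036))
B=np.array([(168,288),(407,265),(432,507),(193,527)])/6+[340,170]
p=pix2w('top',B,.012);print('board',p,p.mean(0))
print('edge',pix2w('top',np.array([(150,50),(800,38)])/8+[220,170],0))
print('mill top',pix2w('top',np.array([(190,100)])/8+[220,170],.118), 'millS foot',pix2w('scene',np.array([(225,490)])/7+[215,140],.01))
print('oil',pix2w('top',np.array([(225,115),(270,135)])/6+[340,170],0.0),pix2w('top',np.array([(415,118)])/6+[340,170],0.19))
print('crate rim corners',pix2w('top',[(148,101),(237,98),(237,178),(148,180)],-.05))
print('tcp px',w2pix('top',[[.202,-.617,.23],[.202,-.617,.3]]),w2pix('scene',[[.202,-.617,.23]]))
o=bot.observe();pose=(o['tool_pos'],o['tool_rot']);print(Ro.from_rotvec(o['tool_rot']).as_matrix())
print('roll base',pix2w('wrist',[(225,240),(190,240),(265,250)],0,pose))
print('roll top scene',pix2w('scene',[(181,10)],.25),'base',pix2w('scene',[(186,58)],0))
print('things',pix2w('top',[(105,192),(110,242),(168,295),(318,270),(295,318)],.0))
```

```text
tray [[ 0.5627  0.0469  0.036 ]
 [ 0.5737 -0.1014  0.036 ]
 [ 0.4629 -0.1086  0.036 ]
 [ 0.4536  0.0395  0.036 ]] [ 0.5132 -0.0309  0.036 ] [np.float64(0.10927804117647481), np.float64(0.14866126089496795), np.float64(0.11100736786395984), np.float64(0.14834673800015313)]
yaw of tray y 3.9208279493497287
jar [[ 0.514  -0.0572  0.099 ]]
jarS [[ 0.5181 -0.0562  0.099 ]]
trayS [[ 0.5798 -0.0961  0.036 ]
 [ 0.4602  0.0413  0.036 ]
 [ 0.568   0.0476  0.036 ]]
board [[ 0.5249 -0.3515  0.012 ]
 [ 0.5327 -0.4704  0.012 ]
 [ 0.4147 -0.4769  0.012 ]
 [ 0.4089 -0.3586  0.012 ]] [ 0.4703 -0.4144  0.012 ]
edge [[ 0.6583  0.0241  0.    ]
 [ 0.6566 -0.2176  0.    ]]
mill top [[0.6305 0.0086 0.118 ]] millS foot [[0.6488 0.0177 0.01  ]]
oil [[ 0.6092 -0.3881  0.    ]
 [ 0.5987 -0.4102  0.    ]] [[ 0.5972 -0.3962  0.19  ]]
crate rim corners [[ 0.9086  0.3057 -0.05  ]
 [ 0.9109  0.0248 -0.05  ]
 [ 0.6576  0.0308 -0.05  ]
 [ 0.6585  0.3072 -0.05  ]]
tcp px [[518.0719 356.4887]
 [542.3808 369.6936]] [[155.6968  20.3004]]
[[ 0.3117 -0.9502 -0.0006]
 [-0.9502 -0.3117  0.0014]
 [-0.0015  0.0001 -1.    ]]
roll base [[ 0.0807 -0.6094  0.    ]
 [ 0.0652 -0.5624  0.    ]
 [ 0.0833 -0.668   0.    ]]
roll top scene [[ 0.1253 -0.5534  0.25  ]] base [[ 0.07   -0.6093  0.    ]]
things [[ 0.6218  0.4213  0.    ]
 [ 0.4743  0.407   0.    ]
 [ 0.3167  0.2386  0.    ]
 [ 0.3767 -0.2012  0.    ]
 [ 0.2403 -0.1293  0.    ]]
```

```bash
cat > go.py <<'E'
import sys
from h import *
# target x y z (TCP) yaw_deg of tool x in world
x,y,z,yaw=map(float,sys.argv[1:5])
o=bot.observe();R=Ro.from_rotvec(o['tool_rot']).as_matrix()
s=R.T@(np.array([x,y,z])-o['tool_pos'])*1000
cur=np.arctan2(R[1,0],R[0,0]); d=(np.radians(yaw)-cur+np.pi)%(2*np.pi)-np.pi
print('t',round(o['time_s'],2),'pos',o['tool_pos'].round(4),'yaw',np.degrees(cur).round(1),'tilt',R[2].round(3),'F',o['ft_force'].round(1),'w',round(o['gripper_width'],3))
print('shift',s.round(1),'twist',round(-d,3))
E
python3 go.py .516 -.057 .20 0
```

```text
t 0.15 pos [ 0.2024 -0.6172  0.2305] yaw -71.8 tilt [-0.002  0.    -1.   ] F [ 0.2 -0.1  0.6] w 1.001
shift [-434.5 -472.6   31.1] twist -1.254
```

```bash
python3 -m creep '[-10,-11,-20,0,-35,-38,-40,-0.1,-63,-68,-50,-0.24,-91,-99,-50,-0.38,-119,-129,-50,-0.5]' 85; python3 go.py .516 -.057 .20 0
```

```text
time_s: 0.65
tool_pos: [0.2887, -0.4625, 0.2809]
tool_rot: [-2.923, 1.149, 0.001]
ft_force: [0.7, 0.4, -0.5]
gripper_width: 0.993
t 0.65 pos [ 0.2887 -0.4625  0.2809] yaw -42.9 tilt [-0.001 -0.001 -1.   ] F [ 0.7  0.4 -0.5] w 0.993
shift [-109.4 -451.8   81.3] twist -0.749
```

```bash
python3 -m creep '[-11,-45,0,-0.14,-22,-90,0,-0.28,-33,-135,0,-0.42,-44,-180,0,-0.55,-55,-225,0,-0.65]'; python3 go.py .516 -.057 .20 0
```

```text
time_s: 1.15
tool_pos: [0.4019, -0.2584, 0.281]
tool_rot: [-3.138, 0.148, 0.0]
ft_force: [1.1, -0.8, -0.9]
gripper_width: 0.997
t 1.15 pos [ 0.4019 -0.2584  0.281 ] yaw -5.4 tilt [-0.    -0.001 -1.   ] F [ 1.1 -0.8 -0.9] w 0.997
shift [  94.6 -211.2   81.1] twist -0.094
```

```bash
python3 -m creep '[20,-45,10,-0.05,40,-90,30,-0.09,60,-135,50,-0.094,80,-180,70,-0.094,94.6,-211,81,-0.094]';python3 -m creep '[0,0,0,0,0,0,0,0,0,0,0,0,0,0,0,0,0,0,0,0]'
python3 - <<'E'
from h import *
o=bot.observe();pose=(o['tool_pos'],o['tool_rot'])
im=viewer.read_camera('wrist');cv2.imwrite('pics/w1.png',im[:,:,::-1])
import pickle;pickle.dump(pose,open('w1.pkl','wb'))
im=viewer.read_camera('scene');crop(im,130,60,330,220,4,'pics/s2.png')
E
python3 go.py .516 -.057 .20 0
```

```text
time_s: 1.65
tool_pos: [0.516, -0.0555, 0.1991]
tool_rot: [-3.141, 0.0, 0.001]
ft_force: [1.0, -1.0, 0.3]
gripper_width: 0.994
time_s: 2.15
tool_pos: [0.5158, -0.0571, 0.1996]
tool_rot: [3.141, -0.005, -0.0]
ft_force: [-0.0, -0.3, -0.2]
gripper_width: 0.996
t 2.25 pos [ 0.5159 -0.0565  0.1995] yaw -0.1 tilt [-0.  0. -1.] F [0.6 0.6 1. ] w 0.992
shift [ 0.1  0.5 -0.5] twist -0.002
```

View pics/w1.png

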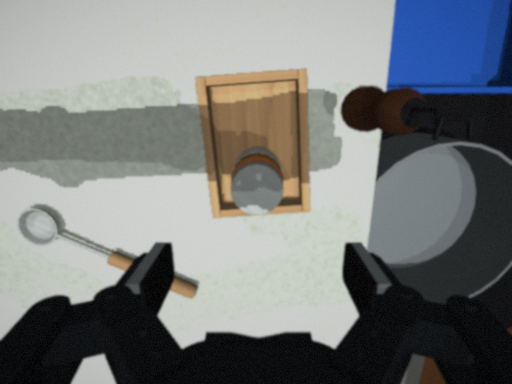

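View pics/s2.png

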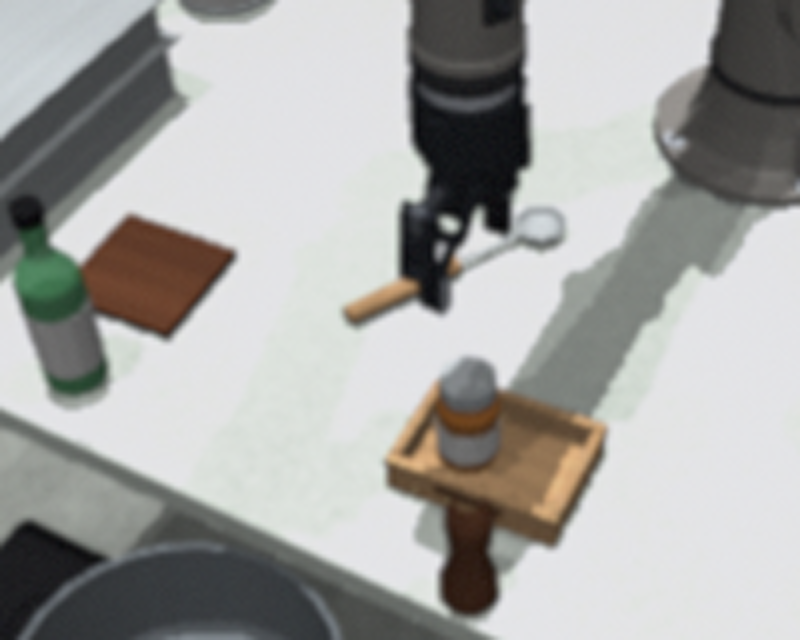

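Wrist view: jar lid centre ~(257,189), tray rim corners (197,78),(306,69),(309,212),(213,217), mill foot ~(362,108). Checking these against the top-camera estimate.

Run:
```python
from h import *
import pickle
np.set_printoptions(precision=4,suppress=True)
p=pickle.load(open('w1.pkl','rb'))
print(pix2w('wrist',[(257,189)],.099,p)); q=pix2w('wrist',[(197,78),(306,69),(309,212),(213,217)],.036,p);print(q,q.mean(0))
print('mill foot',pix2w('wrist',[(360,108)],0.01,p),'edge',pix2w('wrist',[(394,0),(375,230)],0,p), 'crate corner',pix2w('wrist',[(390,92)],-.05,p))
```

```text
[[ 0.5146 -0.0568  0.099 ]]
[[ 0.4558  0.0384  0.036 ]
 [ 0.5627  0.0463  0.036 ]
 [ 0.5726 -0.1031  0.036 ]
 [ 0.4645 -0.1088  0.036 ]] [ 0.5139 -0.0318  0.036 ]
mill foot [[0.6278 0.0089 0.01  ]] edge [[ 0.6568  0.1171  0.    ]
 [ 0.6655 -0.1423  0.    ]] crate corner [[ 0.6849  0.0274 -0.05  ]]
```

```bash
python3 -m creep '[-1,0.5,25,0,-1,0.5,60,0,-1,0.5,95,0,-1,0.5,125,0,-1,0.5,145,0]';python3 -m creep '[0,0,5,0,0,0,6,0,0,0,6,0,0,0,6,0,0,0,6,0]'; python3 -m creep '[0,0,0,0,0,0,0,0,0,0,0,0,0,0,0,0,0,0,0,0]' 30;python3 -m creep '[0,0,0,0,0,0,0,0,0,0,0,0,0,0,0,0,0,0,0,0]';  python3 go.py .515 -.057 .12 0
```

```text
time_s: 2.75
tool_pos: [0.5136, -0.0575, 0.0525]
tool_rot: [-3.142, 0.004, 0.004]
ft_force: [-0.6, -0.4, -0.1]
gripper_width: 0.998
time_s: 3.25
tool_pos: [0.5145, -0.0576, 0.0476]
tool_rot: [3.141, -0.005, -0.001]
ft_force: [-0.2, 0.8, -1.0]
gripper_width: 0.996
time_s: 3.75
tool_pos: [0.5148, -0.0577, 0.0487]
tool_rot: [3.141, -0.005, -0.0]
ft_force: [-1.7, 0.5, 8.0]
gripper_width: 0.582
time_s: 4.25
tool_pos: [0.5147, -0.0577, 0.0487]
tool_rot: [3.14, -0.005, -0.001]
ft_force: [-1.5, -0.1, 2.8]
gripper_width: 0.585
t 4.25 pos [ 0.5147 -0.0577  0.0487] yaw -0.2 tilt [-0.001  0.001 -1.   ] F [-1.5 -0.1  2.8] w 0.585
shift [  0.3  -0.7 -71.3] twist -0.003
```

```bash
python3 -m creep '[0,0,-6,0,0,0,-20,0,0,0,-40,0,0,0,-60,0,0,0,-70,0]';  python3 -m creep '[0,10,-5,0,-3,35,-10,0,-6,70,-10,0,-10,105,-10,0,-13,140,-10,0]'; python3 go.py .470 -.413 .13 0
python3 - <<'E'
from h import *
im=viewer.read_camera('scene');crop(im,130,60,330,220,4,'pics/s3.png')
E
```

```text
time_s: 4.75
tool_pos: [0.5159, -0.0575, 0.121]
tool_rot: [3.14, -0.005, 0.005]
ft_force: [0.5, 0.1, -2.7]
gripper_width: 0.581
time_s: 5.25
tool_pos: [0.5013, -0.1997, 0.1308]
tool_rot: [3.14, -0.005, 0.003]
ft_force: [0.5, -0.1, -3.0]
gripper_width: 0.585
t 5.25 pos [ 0.5013 -0.1997  0.1308] yaw -0.2 tilt [ 0.002  0.002 -1.   ] F [ 0.5 -0.1 -3. ] w 0.585
shift [-30.6 213.5   1.1] twist -0.003
```

View pics/s3.png

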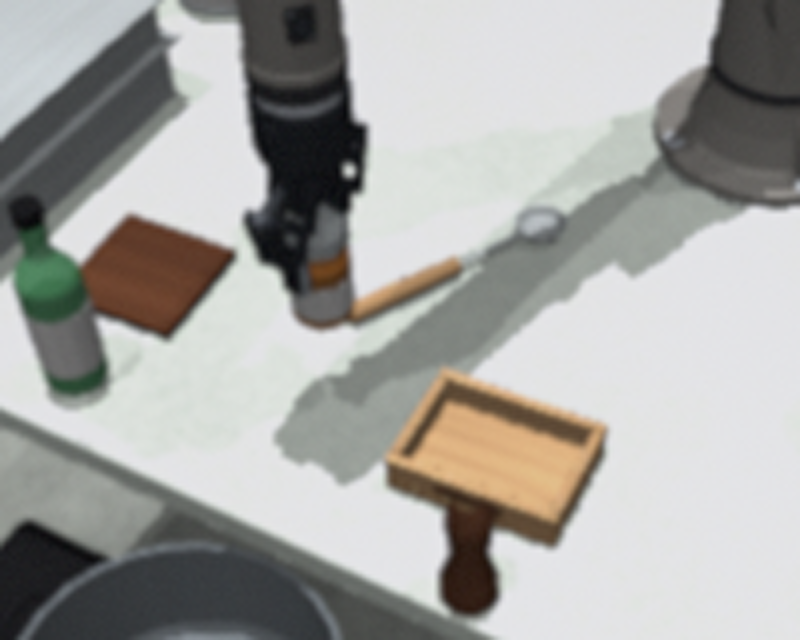

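```bash
python3 -m creep '[-6,43,0,0,-12,86,0,0,-19,129,0,0,-26,172,0,0,-32,200,0,0]';  python3 -m creep '[0,8,10,0,0,13,25,0,0,13,40,0,0,13,52,0,0,13,62,0]'; python3 go.py .469 -.413 .0525 0
```

```text
time_s: 5.8
tool_pos: [0.4627, -0.4126, 0.1313]
tool_rot: [3.133, -0.026, -0.001]
ft_force: [0.1, 0.3, -4.0]
gripper_width: 0.583
time_s: 6.3
tool_pos: [0.4628, -0.4233, 0.0674]
tool_rot: [3.135, -0.021, -0.003]
ft_force: [-0.1, 0.3, -3.5]
gripper_width: 0.579
t 6.3 pos [ 0.4628 -0.4233  0.0674] yaw -0.8 tilt [-0.002  0.006 -1.   ] F [-0.1  0.3 -3.5] w 0.579
shift [  6.  -10.5  14.9] twist -0.013
```

```bash
python3 -m creep '[3,-5,0,0,6,-10,3,0,6,-10,7,0,6,-10,10,0,6,-10,11,0]'; python3 go.py .469 -.413 .052 0;python3 - <<'E'
from h import *
im=viewer.read_camera('scene');crop(im,100,60,260,180,5,'pics/s4.png')
E
```

```text
time_s: 6.8
tool_pos: [0.4688, -0.4138, 0.0563]
tool_rot: [3.135, -0.021, -0.004]
ft_force: [-0.3, -0.1, -3.7]
gripper_width: 0.579
t 6.8 pos [ 0.4688 -0.4138  0.0563] yaw -0.8 tilt [-0.002  0.007 -1.   ] F [-0.3 -0.1 -3.7] w 0.579
shift [ 0.2 -0.8  4.3] twist -0.014
```

View pics/s4.png

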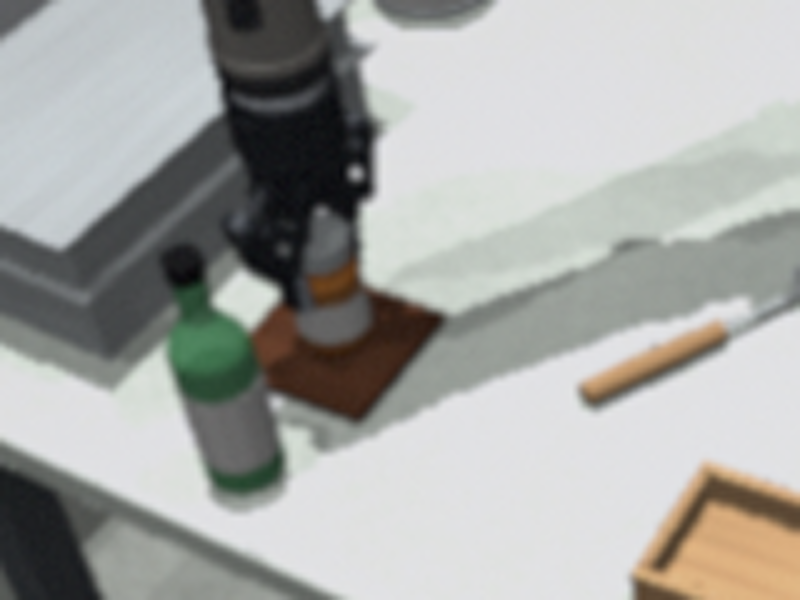

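Jar is over the middle of the board, a few mm up. I'll lower it slowly while watching the force.

```bash
python3 -m creep '[0,0,1,0,0,0,2,0,0,0,3,0,0,0,3,0,0,0,3,0]'; python3 go.py .469 -.413 .052 0
```

```text
time_s: 7.35
tool_pos: [0.4686, -0.4139, 0.0532]
tool_rot: [3.135, -0.022, -0.004]
ft_force: [-0.1, -0.8, -2.8]
gripper_width: 0.578
t 7.35 pos [ 0.4686 -0.4139  0.0532] yaw -0.8 tilt [-0.002  0.007 -1.   ] F [-0.1 -0.8 -2.8] w 0.578
shift [ 0.4 -0.9  1.2] twist -0.014
```

```bash
python3 -m creep '[0,0,0.5,0,0,0,1,0,0,0,1.5,0,0,0,1.5,0,0,0,1.5,0]'; python3 go.py .469 -.413 .052 0
```

```text
time_s: 7.85
tool_pos: [0.4687, -0.414, 0.0519]
tool_rot: [3.135, -0.022, -0.003]
ft_force: [0.5, -0.2, -1.7]
gripper_width: 0.583
t 7.85 pos [ 0.4687 -0.414   0.0519] yaw -0.8 tilt [-0.002  0.007 -1.   ] F [ 0.5 -0.2 -1.7] w 0.583
shift [ 0.3 -1.  -0.1] twist -0.014
```

```bash
python3 -m creep '[0,0,0.5,0,0,0,0.8,0,0,0,0.8,0,0,0,0.8,0,0,0,0.8,0]'; python3 go.py .469 -.413 .052 0
```

```text
time_s: 8.35
tool_pos: [0.4687, -0.4142, 0.0518]
tool_rot: [3.134, -0.022, -0.004]
ft_force: [-3.2, 1.4, 6.5]
gripper_width: 0.583
t 8.35 pos [ 0.4687 -0.4142  0.0518] yaw -0.8 tilt [-0.002  0.007 -1.   ] F [-3.2  1.4  6.5] w 0.583
shift [ 0.3 -1.2 -0.3] twist -0.014
```

Contact. Now releasing and retracting upward.

```bash
python3 -m creep '[0,0,0,0,0,0,0,0,0,0,0,0,0,0,0,0,0,0,0,0]' 84;  python3 -m creep '[0,0,-5,0,0,0,-20,0,0,0,-45,0,0,0,-80,0,0,0,-120,0]'; python3 go.py .515 -.19 .15 4
python3 - <<'E'
from h import *
im=viewer.read_camera('scene');crop(im,100,60,260,180,5,'pics/s5.png')
E
```

```text
time_s: 8.85
tool_pos: [0.4688, -0.4142, 0.0516]
tool_rot: [3.134, -0.022, -0.003]
ft_force: [0.2, 0.6, 0.9]
gripper_width: 0.98
time_s: 9.35
tool_pos: [0.4686, -0.4129, 0.1733]
tool_rot: [3.135, -0.022, -0.004]
ft_force: [0.2, 0.4, 0.2]
gripper_width: 0.983
t 9.35 pos [ 0.4686 -0.4129  0.1733] yaw -0.8 tilt [-0.003  0.007 -1.   ] F [0.2 0.4 0.2] w 0.983
shift [  43.4 -223.7   21.7] twist -0.084
```

View pics/s5.png

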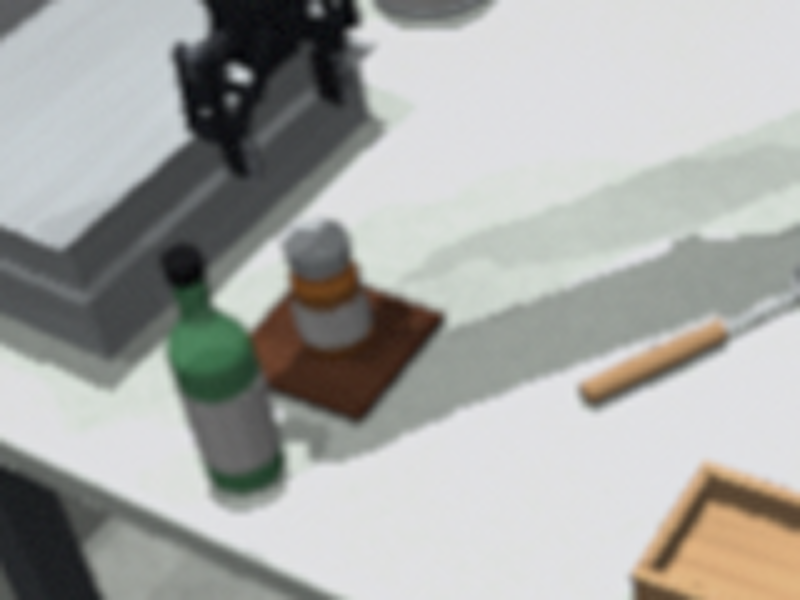

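Jar stands free on the board. Next go behind the tray's −y wall.

```bash
python3 -m creep '[8,-30,0,-0.02,16,-75,0,-0.04,24,-120,5,-0.06,32,-165,10,-0.08,38,-205,20,-0.084]' 62;  python3 -m creep '[0,0,0,0,0,0,0,0,0,0,0,0,0,0,0,0,0,0,0,0]'; python3 go.py .5195 -.155 .008 4
```

```text
time_s: 9.9
tool_pos: [0.5153, -0.2093, 0.1608]
tool_rot: [3.123, 0.111, 0.017]
ft_force: [0.2, 0.1, -0.1]
gripper_width: 0.726
time_s: 10.4
tool_pos: [0.515, -0.211, 0.161]
tool_rot: [3.122, 0.107, 0.017]
ft_force: [0.4, -0.0, -1.1]
gripper_width: 0.726
t 10.4 pos [ 0.515 -0.211  0.161] yaw 3.9 tilt [ 0.011  0.018 -1.   ] F [ 0.4 -0.  -1.1] w 0.726
shift [  6.7 -58.2 152.1] twist -0.001
```

```bash
python3 -m creep '[6,-10,30,0,6,-25,60,0,6,-40,90,0,6,-45,120,0,6,-45,140,0]';  python3 -m creep '[0,0,6,0,0,0,12,0,0,0,12,0,0,0,12,0,0,0,12,0]'; python3 go.py .5195 -.13 .008 4;python3 - <<'E'
from h import *
o=bot.observe();p=(o['tool_pos'],o['tool_rot'])
im=viewer.read_camera('scene');crop(im,180,110,300,210,6,'pics/s6.png')
im=viewer.read_camera('wrist');cv2.imwrite('pics/w6.png',im[:,:,::-1])
E
```

```text
time_s: 10.9
tool_pos: [0.5184, -0.1674, 0.0183]
tool_rot: [3.123, 0.108, 0.014]
ft_force: [0.0, -0.2, -0.1]
gripper_width: 0.726
time_s: 11.4
tool_pos: [0.5194, -0.1681, 0.0073]
tool_rot: [3.123, 0.107, 0.017]
ft_force: [-0.6, -0.3, -0.4]
gripper_width: 0.725
t 11.4 pos [ 0.5194 -0.1681  0.0073] yaw 3.9 tilt [ 0.01   0.017 -1.   ] F [-0.6 -0.3 -0.4] w 0.725
shift [  2.7 -38.   -1.3] twist -0.001
```

View pics/s6.png

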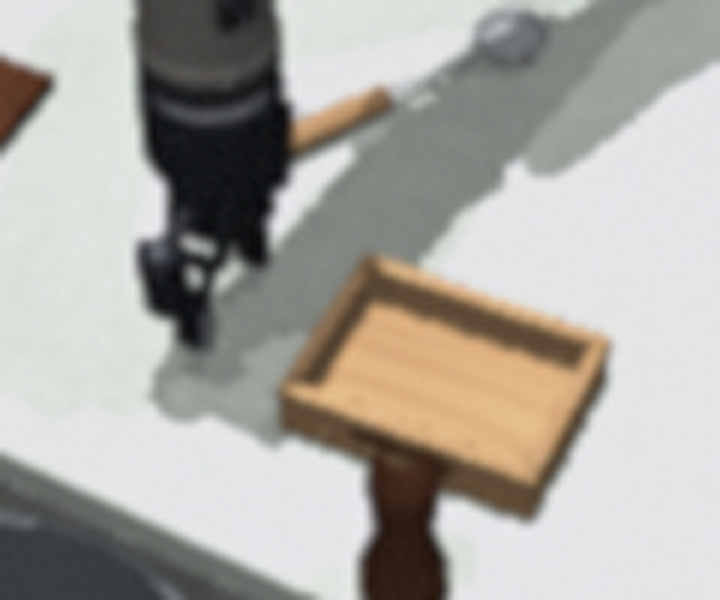

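View pics/w6.png

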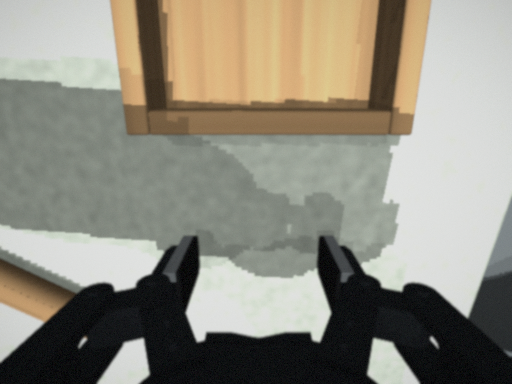

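Fingers are symmetric to the tray's −y wall (wall ~ row 120, 127–412 across). Pushing along +y.

```bash
python3 -m creep '[3,-10,0,0,3,-22,0,0,3,-34,0,0,3,-44,0,0,3,-54,0,0]';  python3 -m creep '[0,-14,0,0,0,-28,0,0,0,-42,0,0,0,-56,0,0,0,-70,0,0]'; python3 go.py .505 .082 .008 4;python3 - <<'E'
from h import *
im=viewer.read_camera('top');crop(im,160,150,320,260,5,'pics/t7.png')
E
```

```text
time_s: 12.0
tool_pos: [0.5183, -0.1129, 0.0062]
tool_rot: [3.122, 0.109, 0.016]
ft_force: [0.9, -2.6, 1.4]
gripper_width: 0.728
time_s: 12.5
tool_pos: [0.5138, -0.0428, 0.0054]
tool_rot: [3.121, 0.109, 0.017]
ft_force: [0.4, -5.5, 3.6]
gripper_width: 0.726
t 12.5 pos [ 0.5138 -0.0428  0.0054] yaw 4.0 tilt [ 0.01   0.019 -1.   ] F [ 0.4 -5.5  3.6] w 0.726
shift [  -0. -125.   -5.] twist -0.0
```

View pics/t7.png

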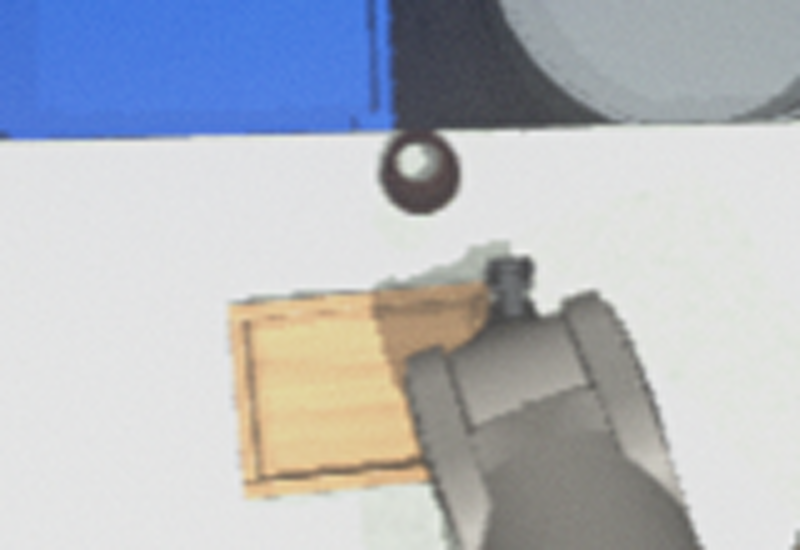

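```bash
python3 -m creep '[0,-14,-3,0,0,-28,-3,0,0,-42,-3,0,0,-56,-3,0,0,-68,-3,0]';  python3 -m creep '[0,-14,0,0,0,-28,0,0,0,-40,0,0,0,-48,0,0,0,-51,0,0]'; python3 go.py .505 .082 .008 4;python3 - <<'E'
from h import *
im=viewer.read_camera('top');crop(im,130,150,290,260,5,'pics/t8.png')
E
```

```text
time_s: 13.05
tool_pos: [0.5088, 0.0295, 0.0075]
tool_rot: [3.123, 0.114, 0.018]
ft_force: [0.1, -4.7, 4.0]
gripper_width: 0.728
time_s: 13.55
tool_pos: [0.5048, 0.0815, 0.0066]
tool_rot: [3.123, 0.116, 0.018]
ft_force: [0.5, -6.0, 4.4]
gripper_width: 0.732
t 13.55 pos [0.5048 0.0815 0.0066] yaw 4.3 tilt [ 0.011  0.017 -1.   ] F [ 0.5 -6.   4.4] w 0.732
shift [ 0.2 -0.5 -1.4] twist 0.005
```

View pics/t8.png

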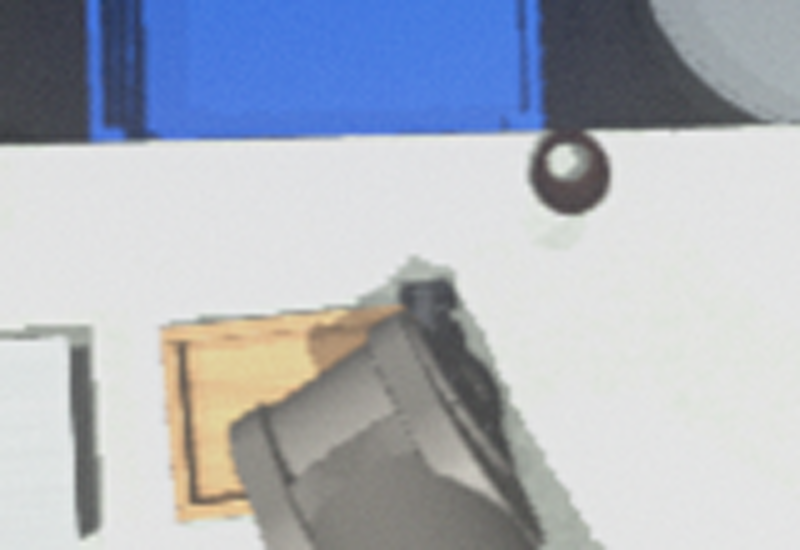

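```bash
python3 - <<'E'
from h import *
p=pix2w('top',np.array([(163,325),(180,520)])/5+[130,150],.036);print(p)
m=p.mean(0); d=(p[0]-p[1]);d/=np.linalg.norm(d);print(np.degrees(np.arctan2(d[1],d[0])), m+.075*np.array([d[1],-d[0],0]))
E
python3 go.py .505 .04 .008 4
```

```text
[[0.54996852 0.2424673  0.036     ]
 [0.4397211  0.23427276 0.036     ]]
4.250902776171365 [0.50040413 0.16357636 0.036     ]
t 13.6 pos [0.5048 0.0816 0.0066] yaw 4.3 tilt [ 0.011  0.016 -1.   ] F [ 0.2 -1.5  1.3] w 0.726
shift [-2.9 41.5 -0.8] twist 0.005
```

Tray centre is now (0.500, 0.164), in line with the crate. Backing off, lifting and turning to push from the near wall.

```bash
python3 -m creep '[0,12,0,0,0,30,-10,0,0,30,-40,0,-10,30,-75,0.1,-25,25,-100,0.22]';  python3 go.py .408 .157 .10 -86; python3 -c "
from workcell import bot;print(bot.observe()['joints'].round(2))"
```

```text
time_s: 14.1
tool_pos: [0.4812, 0.0559, 0.108]
tool_rot: [3.12, -0.239, 0.023]
ft_force: [-0.1, 0.8, 0.7]
gripper_width: 0.726
t 14.1 pos [0.4812 0.0559 0.108 ] yaw -8.7 tilt [ 0.016  0.011 -1.   ] F [-0.1  0.8  0.7] w 0.726
shift [-87.9 -88.9   5.6] twist 1.348
[ 0.21  0.27 -0.49  2.05  0.19  0.85 -0.54]
```

```bash
python3 -m creep '[-10,-5,0,0.14,-30,-15,0,0.28,-50,-30,0,0.42,-70,-50,0,0.56,-88,-70,0,0.7]'; python3 go.py .408 .157 .10 -86
```

```text
time_s: 14.6
tool_pos: [0.4035, 0.1387, 0.1053]
tool_rot: [2.85, -1.307, 0.026]
ft_force: [1.3, 0.4, -1.3]
gripper_width: 0.724
t 14.6 pos [0.4035 0.1387 0.1053] yaw -49.3 tilt [ 0.018 -0.001 -1.   ] F [ 1.3  0.4 -1.3] w 0.724
shift [-11.  -15.3   5.2] twist 0.641
```

```bash
python3 -m creep '[0,0,0,0.14,0,0,0,0.28,0,0,0,0.42,0,0,0,0.56,0,0,0,0.65]'; python3 go.py .408 .157 .10 -86
```

```text
time_s: 15.1
tool_pos: [0.403, 0.1386, 0.1048]
tool_rot: [2.282, -2.158, 0.026]
ft_force: [-0.3, 0.2, -0.0]
gripper_width: 0.729
t 15.1 pos [0.403  0.1386 0.1048] yaw -86.8 tilt [ 0.013 -0.011 -1.   ] F [-0.3  0.2 -0. ] w 0.729
shift [-18.2  -6.    4.7] twist -0.014
```

```bash
python3 -m creep '[-9,-3,0,-0.01,-18,-5,5,-0.014,-18,-5,10,-0.014,-18,-5,15,-0.014,-18,-5,20,-0.014]';python3 - <<'E'
from h import *
im=viewer.read_camera('wrist');cv2.imwrite('pics/w9.png',im[:,:,::-1])
im=viewer.read_camera('scene');crop(im,220,100,420,250,4,'pics/s9.png')
E
python3 go.py .408 .157 .008 -86
```

```text
time_s: 15.6
tool_pos: [0.4069, 0.1563, 0.0839]
tool_rot: [2.297, -2.141, 0.025]
ft_force: [-0.2, -0.7, -0.2]
gripper_width: 0.727
t 15.7 pos [0.4065 0.156  0.0837] yaw -86.0 tilt [ 0.013 -0.009 -1.   ] F [-0.9 -0.7 -0. ] w 0.724
shift [-1.9 -0.9 75.7] twist 0.0
```

View pics/w9.png

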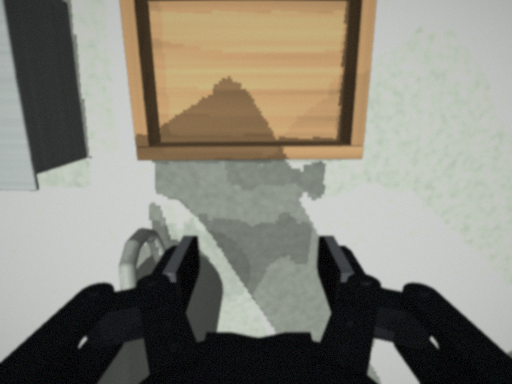

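View pics/s9.png

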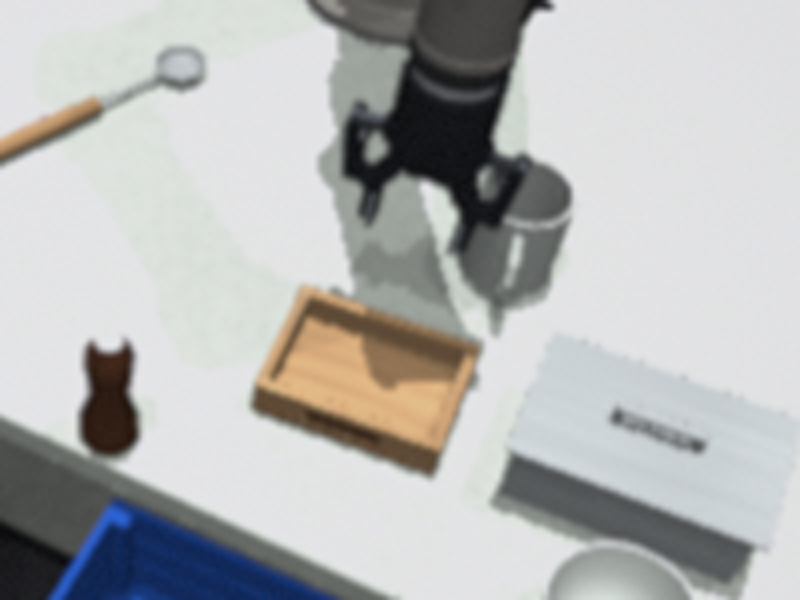

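Run:
```python
from h import *
o=bot.observe();p=(o['tool_pos'],o['tool_rot'])
for z in (.03,.06,.08): print(pix2w('wrist',[(140,228),(128,260),(162,245)],z,p).round(3).tolist())
# top image: mug rim and handle
print(pix2w('top',[(172,300),(167,270),(186,300)],.07).round(3).tolist())
# finger back points on wrist image
T=Ro.from_rotvec(p[1]).as_matrix()
for dx in (-57,57,-45,45): print(dx,(p[0]+T@np.array([dx/1000,0,-.01])).round(3), w2pix('wrist',[p[0]+T@np.array([dx/1000,0,-.01])],p).round(0))
```

```text
[[0.387, 0.239, 0.03], [0.36, 0.249, 0.03], [0.375, 0.223, 0.03]]
[[0.401, 0.227, 0.06], [0.379, 0.236, 0.06], [0.391, 0.214, 0.06]]
[[0.411, 0.219, 0.08], [0.391, 0.227, 0.08], [0.401, 0.207, 0.08]]
[[0.319, 0.212, 0.07], [0.4, 0.224, 0.07], [0.318, 0.174, 0.07]]
-57 [0.402 0.213 0.093] [[144. 254.]]
57 [0.41  0.099 0.094] [[366. 254.]]
-45 [0.403 0.201 0.093] [[167. 254.]]
45 [0.41  0.111 0.094] [[343. 254.]]
```

Mug handle (wrist ~(140,235)) is only about 10 mm from the outer finger, so I'm narrowing the stance and shifting away before descending.

```bash
python3 go.py .416 .148 .008 -86; python3 -m creep '[4,-4,0,0,8,-9,0,0,8,-9,0,0,8,-9,0,0,8,-9,0,0]' 50;python3 go.py .416 .148 .008 -86
```

```text
t 15.7 pos [0.4065 0.156  0.0837] yaw -86.0 tilt [ 0.013 -0.009 -1.   ] F [-0.9 -0.7 -0. ] w 0.724
shift [ 7.6 -8.3 75.9] twist 0.0
time_s: 16.2
tool_pos: [0.416, 0.1486, 0.0839]
tool_rot: [2.296, -2.141, 0.025]
ft_force: [-0.2, -1.3, -0.6]
gripper_width: 0.586
t 16.2 pos [0.416  0.1486 0.0839] yaw -86.0 tilt [ 0.013 -0.009 -1.   ] F [-0.2 -1.3 -0.6] w 0.586
shift [-0.4  0.7 75.9] twist 0.0
```

```bash
python3 -m creep '[0,0,12,0,0,0,27,0,0,0,42,0,0,0,55,0,0,0,62,0]';python3 -m creep '[0,0,6,0,0,0,11,0,0,0,11,0,0,0,11,0,0,0,11,0]';python3 go.py .45 .148 .008 -86;python3 - <<'E'
from h import *
im=viewer.read_camera('wrist');cv2.imwrite('pics/w10.png',im[:,:,::-1])
E
```

```text
time_s: 16.7
tool_pos: [0.4154, 0.1476, 0.0203]
tool_rot: [2.295, -2.139, 0.023]
ft_force: [-0.5, -0.1, 0.0]
gripper_width: 0.588
time_s: 17.2
tool_pos: [0.4159, 0.1476, 0.0097]
tool_rot: [2.295, -2.139, 0.023]
ft_force: [0.7, 0.3, 0.0]
gripper_width: 0.582
t 17.2 pos [0.4159 0.1476 0.0097] yaw -86.0 tilt [ 0.014 -0.007 -1.   ] F [0.7 0.3 0. ] w 0.582
shift [  1.9 -34.    2. ] twist 0.0
```

View pics/w10.png

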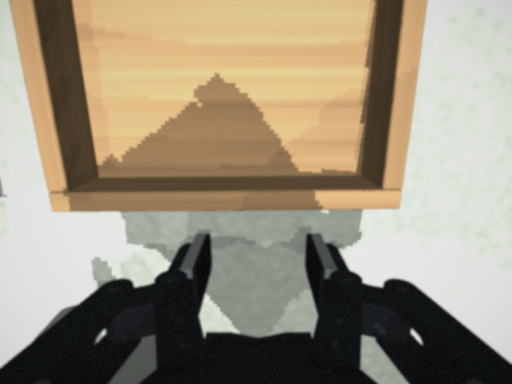

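```bash
python3 -m creep '[-4,-3,0,0,-9,-6,0,0,-13,-9,0,0,-13,-9,0,0,-13,-9,0,0]';python3 -m creep '[0,-12,0,0,0,-26,0,0,0,-42,0,0,0,-56,0,0,0,-64,0,0]';python3 go.py .68 .175 .01 -86;python3 - <<'E'
from h import *
im=viewer.read_camera('wrist');cv2.imwrite('pics/w11.png',im[:,:,::-1])
im=viewer.read_camera('top');crop(im,130,90,290,230,4,'pics/t11.png')
E
```

```text
time_s: 17.75
tool_pos: [0.424, 0.1614, 0.0096]
tool_rot: [2.295, -2.139, 0.023]
ft_force: [-0.1, -0.3, -0.6]
gripper_width: 0.585
time_s: 18.25
tool_pos: [0.4886, 0.1654, 0.0096]
tool_rot: [2.293, -2.139, 0.022]
ft_force: [-3.2, -0.0, 1.9]
gripper_width: 0.586
t 18.25 pos [0.4886 0.1654 0.0096] yaw -86.0 tilt [ 0.014 -0.006 -1.   ] F [-3.2 -0.   1.9] w 0.586
shift [   3.7 -191.7    0.8] twist -0.0
```

View pics/w11.png

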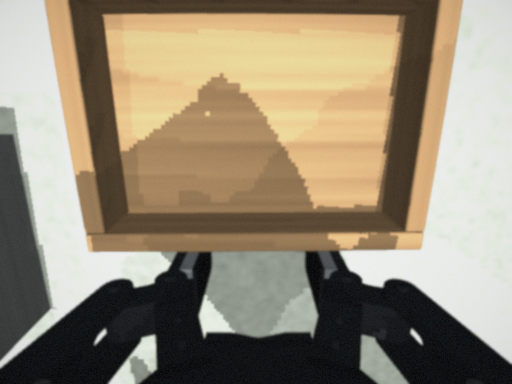

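View pics/t11.png

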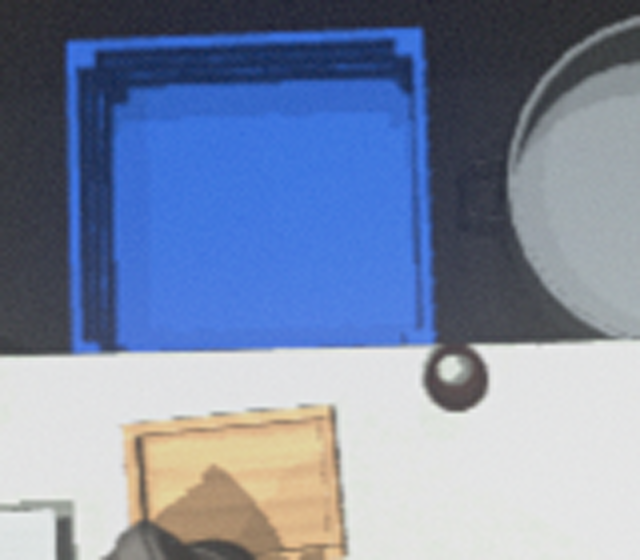

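Tray is square to the fingers and lined up with the crate (tray cols 125–340, crate 70–430, mill at 455, clear). Continuing.

```bash
python3 -m creep '[0,-14,0,0,1,-30,0,0,2,-46,0,0,2,-60,0,0,3,-70,0,0]';python3 go.py .69 .175 .012 -86;python3 - <<'E'
from h import *
im=viewer.read_camera('top');crop(im,130,90,290,230,4,'pics/t12.png')
E
```

```text
time_s: 18.85
tool_pos: [0.5589, 0.1676, 0.0101]
tool_rot: [2.294, -2.139, 0.022]
ft_force: [-2.0, 0.3, -0.4]
gripper_width: 0.587
t 18.85 pos [0.5589 0.1676 0.0101] yaw -86.0 tilt [ 0.014 -0.006 -1.   ] F [-2.   0.3 -0.4] w 0.587
shift [   1.8 -131.3   -1. ] twist -0.0
```

View pics/t12.png

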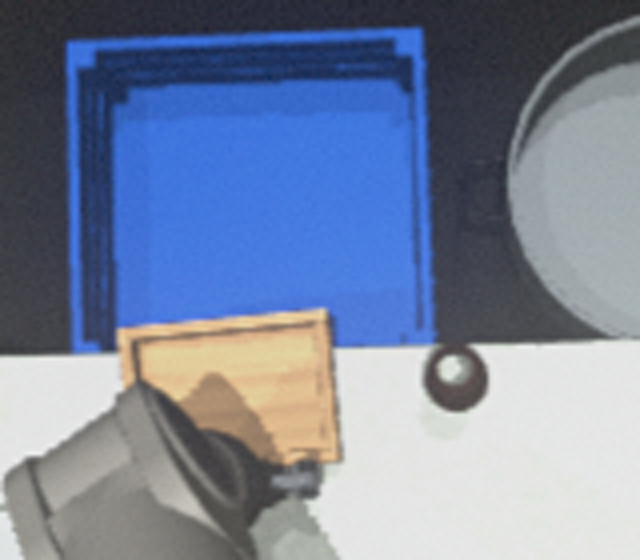

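```bash
python3 -m creep '[0,-20,0,0,1,-55,0,0,2,-95,0,0,2,-130,0,0,2,-142,0,0]';python3 -m creep '[0,0,-3,0,0,0,-3,0,0,0,-3,0,0,0,-3,0,0,0,-3,0]';python3 go.py .60 .16 .1 -86;python3 - <<'E'
from h import *
im=viewer.read_camera('top');crop(im,130,90,290,230,4,'pics/t13.png')
im=viewer.read_camera('scene');cv2.imwrite('pics/s13.png',im[:,:,::-1])
E
```

```text
time_s: 19.4
tool_pos: [0.7069, 0.1748, 0.0125]
tool_rot: [-2.293, 2.144, -0.03]
ft_force: [-0.3, -0.8, 0.3]
gripper_width: 0.583
time_s: 19.9
tool_pos: [0.7061, 0.175, 0.0156]
tool_rot: [-2.294, 2.144, -0.029]
ft_force: [-0.5, -0.4, 0.1]
gripper_width: 0.585
t 19.9 pos [0.7061 0.175  0.0156] yaw -86.1 tilt [ 0.013 -0.014 -1.   ] F [-0.5 -0.4  0.1] w 0.585
shift [  8.8 105.7 -85.7] twist -0.002
```

View pics/t13.png

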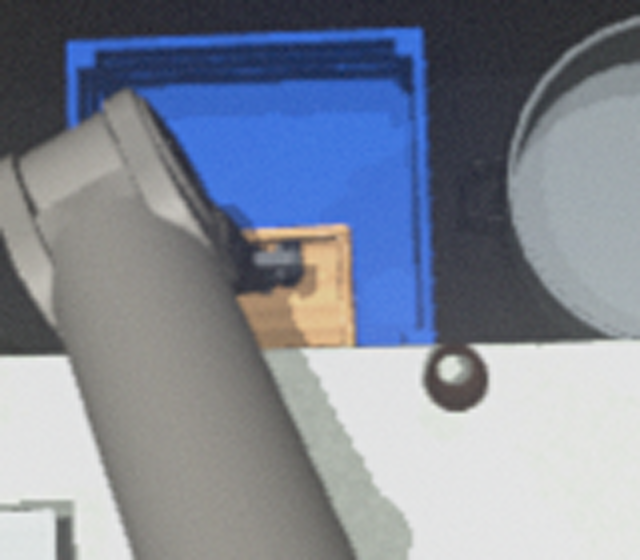

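View pics/s13.png

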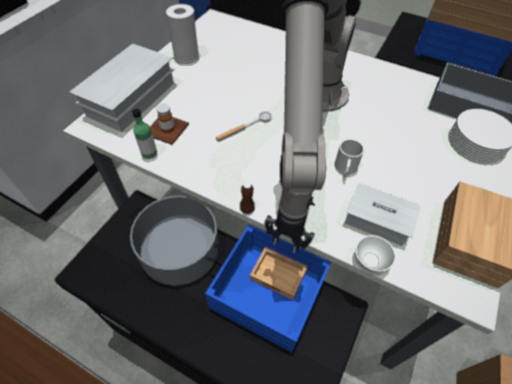

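The tray lies flat in the crate (scene ~(279,273)); mill, bottle, pan and bowl are in place. Lifting clear for the last check.

```bash
python3 -m creep '[0,0,-20,0,0,0,-50,0,0,0,-85,0,0,20,-120,0,0,40,-150,0]';python3 -m creep '[10,20,0,0,20,50,0,0,30,80,0,0,40,110,0,0,50,130,0,0]';python3 -m creep '[0,0,0,0,0,0,0,0,0,0,0,0,0,0,0,0,0,0,0,0]';python3 - <<'E'
from h import *
im=viewer.read_camera('top');cv2.imwrite('pics/t14.png',im[:,:,::-1])
im=viewer.read_camera('scene');crop(im,60,80,420,350,2.2,'pics/s14.png')
E
```

```text
time_s: 20.5
tool_pos: [0.6642, 0.1741, 0.1669]
tool_rot: [-2.293, 2.143, -0.031]
ft_force: [-0.6, -0.0, 0.5]
gripper_width: 0.588
time_s: 21.0
tool_pos: [0.5355, 0.1149, 0.1654]
tool_rot: [-2.294, 2.144, -0.03]
ft_force: [-0.7, -1.7, 0.8]
gripper_width: 0.586
time_s: 21.5
tool_pos: [0.5362, 0.1155, 0.1653]
tool_rot: [-2.294, 2.143, -0.03]
ft_force: [0.8, 0.6, -0.7]
gripper_width: 0.583
```

View pics/t14.png

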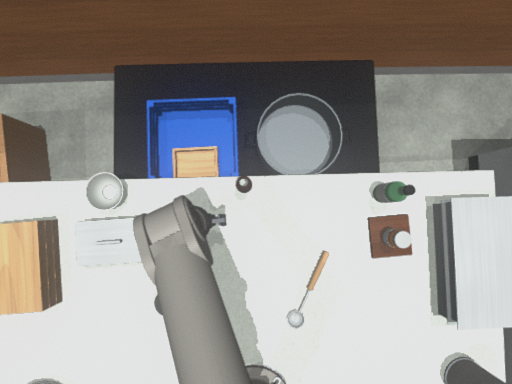

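View pics/s14.png

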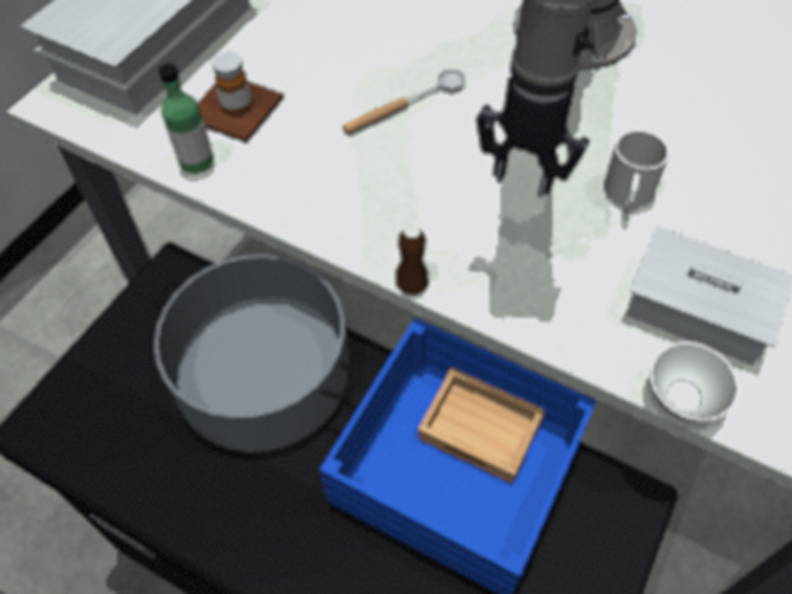

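Run:
```python
from h import *
print(pix2w('top',[(402,240)],.102))
print(order.finish_job())
```

```text
[[ 0.46672905 -0.41024807  0.102     ]]
the job is handed in; nothing more can be done
None
```

The job is done and handed in at about 21.6 s, well inside the 67 s limit.

- **Jar:** I lifted it out of the tray, set it down on the dark board at low contact force and let go. It stands upright at about (0.467, −0.410), roughly 5 mm from the board's centre.
- **Tray:** I pushed it sideways with open fingers until it lined up with the crate, then pushed it off the far edge. It was never lifted off the table.

The last top and scene pictures show the tray lying flat inside the crate. The mill, oil bottle, pan and bowl look unmoved, and the gripper is clear of everything. The largest wrist force I read was about 8 N. The mug handle was only about 10 mm from a finger at one point, so I narrowed the grip and shifted away. No check failed. The two fixed cameras differed by about 4–6 mm on object positions, which did not affect the outcome.

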